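# Load an end plate into a sprung latch fixture

### The arm

A 6-joint arm with a two-finger parallel gripper is mounted at the origin on the work surface; the furniture and walls round the work are solid. World frame = base frame: x ahead of the robot, y to its left, z up, the work surface at z = 0. Lengths are in mm, angles in rad, forces in N, time in s.
With the tool pointing down it reaches from about 275 to 750 mm from the base axis. Payload 10.2 kg.
Tool frame: the origin (TCP) lies midway between the tips of the shut fingers; the grasp point (between the pads) lies 19 mm behind it; y points along the fingers, z is the direction in which the jaws open and shut, and the axes are right-handed (so a half turn about y gives the same grasp; the last joint's range is limited). The gripper opens to 85 mm and grips with 20 to 120 N. Pads are 22 mm wide; open, the fingers measure 114 mm over their backs; the gripper's body (76 mm by 85 mm) begins 54 mm behind the grasp point. The pads swing forward as they close: fully open they stand 13 mm farther back than shut.
Start: joints at [-1.515, 0.313, 1.498, -0, 1.331, -0.223], TCP at [144.468, -504.738, 231.294] pointing down, gripper open.
Joint ranges: [-2.94, 2.94], [-0.97, 2.17], [0.19, 2.56], [-1.23, 4.37], [0.02, 3.11], [-2.88, 2.88]. Speed limits (rad/s): [2.39, 2.39, 3.01, 3.14, 3.14, 3.14].

### API

Orientations are given as a unit quaternion [w, x, y, z].
In Python, from rig import ctrl gives the robot as it stands.
- The arm moves only by the shell command python3 -m inch 'ROWS' [OPENING] [FORCE]. ROWS is JSON, one flat list of numbers, 6 for each row, row after row: the shift along the tool's x, y, z in cm, then the turn, a rotation vector about the tool's x, y, z in rad. A call has 1 to 8 rows; each row is the pose to reach, as a shift and turn from the pose commanded when the call began, along the tool's axes at that moment; what a row does not reach only later rows make up. A row lasts 1/12 s, in which the tool goes at most 41.7 mm and 7.16 degrees, less where a joint would pass 70% of its speed; a pose out of reach is approached as far as the arm can. A call with a gripper value outside its range is refused whole. OPENING is the gripper command: -1 is fully open, 1 is shut, values between are in proportion, set as the call begins (- or left out, the last holds). The fingers move at their own pace and stop on an object; FORCE is the grip in N (left out, the last holds). Time passes only in rows, so rows that repeat a pose let the fingers close. It gives the time, the measured TCP pose, the force and the opening at its end, in the units of the state.
- ctrl.sense(): the state, without advancing time (a new reading comes with each control period).
- ctrl.capture(name): name is "scene" or "side" or "wrist"; returns the picture (420x560x3 uint8, red, green, blue); there is no depth.
- ctrl.get_calibration(name): a dict with "fx", "fy", "cx", "cy" (pixels), "world_to_cam" (4x4, takes a point from world to camera coordinates). Camera axes: x right, y down, z forward; pixel columns grow to the right and rows downward; lengths in mm; the calibration is good to about 2 mm. A picture is of the moment at which its call begins: read the wrist's pose just before it. get_calibration takes no time and is no camera call; for the wrist camera it gives the pose at the moment of the call.
- ctrl.finish_job(): hands the job in, once; it reports no verdict.
Trained networks look in the newest picture that a camera, given by its name, has taken for a name from the list of things; names that differ only in an ending like _2 or _b are one class to them, and where a whole thing is asked for, a point or a joint stands for the part that bears it (a point fixed in the world has none). Each returns a list of dicts, best first, with "score" (0 to 1); they miss things now and then, are a little off and sometimes report something else, mostly with a low value. They report only what shows in the picture. A call takes as long as a camera call.
- ctrl.search_frame(thing, camera): "uv" ([column, row] in pixels, amid what is visible of it).
The state is a dict: "time_s": time; "joints": joint angles; "dq": joint speeds; "tau": joint torques, N m; "eef_pos": TCP position; "ee_rot": TCP orientation; "force": force on the tool from outside, world axes, zero at the start; "wrist_torque": the same for the moment, N m; "grip_width": opening from 0.0 (shut) to 1.0 (fully open).
Only numpy, scipy, OpenCV 4.12 (cv2) and the standard library are available. Lean on these libraries where they do the work, as an engineer would, in place of code of your own. Each camera call takes 0.05 s, during which the arm holds its last target.

### The job

Slide the loose square steel end plate off the loading ledge onto the sprung platform of the fixture until it is fully home against the end wall, then press it down at its middle, firmly but without ramming it (never more than about 40 N), and keep it down until the two slow spring bolts have crept over its edges, so that it stays down, level, when you let go. The height at which the bolts and the stop under the plate are set is not the same from one day to the next, so feel for the stop; leave the loose spanner and the small tee fitting where they lie.

Things in the scene. Friction and masses are not known exactly. Their poses are not given: they have to be found in the camera images.
- plate_centre (a point): Centre (half-way up) of the loose steel end plate, 92x92x11 mm, 0.6 to 0.8 kg, too wide to grasp; x, y along its sides, z up. It starts flat on the ledge, up to 6 mm off the middle line and turned up to 0.2 rad against the fixture. Pushing its rear side (away from the end wall) with about 5 N slides it.
- nest (a point): On the bench-fixed metal fixture: where the plate's centre is when it lies mid-nest on the raised platform, 61.8 mm above the bench. x = loading direction, ledge to end wall (level), z up; all fixture points share these axes. Fully home the plate's centre is at x +3.5 mm; short of x -1.5 mm it overhangs the ledge and cannot go down.
- ledge_edge (a point): Middle of the upper edge of the loading ledge next to the nest (nest x -47.5 mm). The ledge, 124 mm wide, runs 152 mm from here in -x; its flat top is 57 mm above the bench, 0.7 mm above the raised platform. Two slippery white side guides, 7-8 mm higher than the ledge top, stand 95.5 mm apart along the nest and flare to 119 mm apart 37 mm before this edge.
- end_wall (a point): Middle of the upper edge of the end wall's inner face (nest x +49.5 mm), 65 mm above the bench. The plate is fully home when it touches this wall.
- platform_mid (a point): Centre of the top of the platform when raised (56.3 mm above the bench); the point is fixed to the fixture and does not go down with it. The platform, 86x56 mm, moves straight down only; its spring gives way at 11 N in all (plate's weight included) plus 0.13 N per mm.
- bolts (a point): Mid-way between two chamfered spring bolts, one in a gap of each side guide, tips at y = +40 and -40 mm, 30 mm long in x; a plan position only. The plate, going down, pushes them aside (4 N each at 8 mm/s, more if faster). Only in the last 2 mm above the stop can they creep out over it, 1-2 mm/s; caught by under 3 mm they slip off again: hold some 4 s. Let go, it rises about 2 mm.
- spanner_mid (a point): Middle of a loose steel spanner, 22x128x5 mm, lying on the bench to the right of the fixture; a bystander.
- tee_mid (a point): Middle of a loose white tee-shaped hose fitting, 23x30x13 mm, on the bench to the left of the fixture; a bystander.
- stops (a point): Mid-way between two rigid stop strips, under the plate's two sides, at the lowest height of their tops, 18 mm above the bench; unseen, they are set 0 to 10 mm higher, so the plate meets them 28 to 38 mm below its raised position. Pressing takes at most about 17 N until then, then rises steeply. Unlatched, the plate springs back up when let go; latched, it stays 26 to 36 mm down.

How it is judged (in metres and radians):
On the way:
1. the plate lies flat on the raised platform, pushed home clear of the ledge (x of plate_centre in the frame of nest between -0.001 and 0.006 m and y of plate_centre in the frame of nest between -0.004 and 0.004 m and z of plate_centre in the frame of nest between -0.006 and 0.003 m and angle between plate_centre's own z axis and vertical below 0.04 rad), for 0.2 s.
At the end, for the whole second after the job is handed in: the plate lies in the nest, its centre within 8 mm of the nest's in plan, at rest, level within 2 degrees, and held down by the bolts at least 22 mm below its raised position with nothing touching it (z of plate_centre in the frame of nest below -0.022 m and angle between plate_centre's own z axis and vertical below 0.035 rad and horizontal distance between plate_centre and nest below 0.008 m and linear speed of plate below 0.01 m/s).
It fails at once if while being pressed down, the plate is rammed by the arm: more than 50 N (z of plate_centre in the frame of nest below -0.01 m and contact force between the arm and plate above 50 N).
It fails at once if while being pressed down, the plate is rammed by the fingers: more than 50 N (z of plate_centre in the frame of nest below -0.01 m and contact force between the fingers and plate above 50 N).
It fails at once if the spanner or the tee fitting is moved more than 30 mm (distance of any of spanner_mid, tee_mid from where it was at the start of the episode above 0.03 m).
It also fails if it takes over 64 s, if anything falls off the work surface, if the arm or the gripper's body presses on something with over 40 N, if the wrist force passes 120 N, or if a joint passes its speed limit or range.

## Working session

There is one attempt and no reset: what is moved stays moved. The work goes in short steps, Python scripts to look and compute and a shell command to move; the robot and the scene stay as the last step left them, time stands still between calls to the robot, and variables do not carry over. Pictures are saved under pics/ and viewed, and the job is handed in when it is done.

```bash
mkdir -p pics; ls
cat > h.py <<'E'
from rig import ctrl
import numpy as np, cv2
def snap(cam,fn):
    im=ctrl.capture(cam); cv2.imwrite('pics/'+fn,im[:,:,::-1]); return im
def ray(cam,uv,z,cal=None):
    c=cal or ctrl.get_calibration(cam); T=np.array(c['world_to_cam']); R=T[:3,:3]; t=T[:3,3]
    d=R.T@np.array([(uv[0]-c['cx'])/c['fx'],(uv[1]-c['cy'])/c['fy'],1]); o=-R.T@t
    return o+d*(z-o[2])/d[2]
def proj(cam,p,cal=None):
    c=cal or ctrl.get_calibration(cam); T=np.array(c['world_to_cam']); q=T[:3,:3]@np.array(p)+T[:3,3]
    return np.array([c['fx']*q[0]/q[2]+c['cx'],c['fy']*q[1]/q[2]+c['cy']])
E
python3 - <<'E'
from h import *
np.set_printoptions(precision=1,suppress=True)
print(ctrl.sense())
zs=dict(plate_centre=68,nest=61.8,ledge_edge=57,end_wall=65,platform_mid=56.3,bolts=58,spanner_mid=5,tee_mid=10)
for c in ('scene','side','wrist'):
    snap(c,c+'0.png'); 
    cal=ctrl.get_calibration(c)
    if c!='wrist':print(c, np.linalg.inv(np.array(cal['world_to_cam']))[:3,3],cal['fx'])
    for k,z in zs.items():
        r=ctrl.search_frame(k,c)
        for d in r[:2]: print(c,k,d['score'],np.array(d['uv']),ray(c,d['uv'],z))
E
```

```text
pics
{'time_s': 0.0, 'joints': array([-1.5,  0.3,  1.5,  0. ,  1.3, -0.2]), 'dq': array([-0., -0.,  0., -0.,  0., -0.]), 'tau': array([  0. , -41.2, -26. ,  -0. ,   0. ,   0. ]), 'eef_pos': array([ 144.5, -504.5,  230.7]), 'ee_rot': array([ 0.1, -0.1,  0.7, -0.7]), 'force': array([ 0. ,  0.3, -0.1]), 'wrist_torque': array([-0., -0.,  0.]), 'grip_width': 0.999506023609271}
scene [1079.2  110.1  892.8] 415.60530915372095
scene plate_centre 0.85 [246.5 224.5] [516.1 -33.9  68. ]
scene nest 0.71 [284.3 232.4] [520.7  59.2  61.8]
scene ledge_edge 0.8 [287.2 234.6] [522.7  66.7  57. ]
scene end_wall 0.67 [293.3 233.1] [521.5  81.   65. ]
scene platform_mid 0.95 [287.  235.1] [523.7  66.4  56.3]
scene bolts 0.91 [285.7 235.7] [527.   63.6  58. ]
scene spanner_mid 0.53 [173.6 226.9] [ 509.5 -230.     5. ]
scene spanner_mid 0.38 [289.8 236.8] [493.7  71.4   5. ]
side [ 428.5 -936.4  543.5] 523.5262284664062
side plate_centre 0.87 [302.  234.3] [511.5 -54.   68. ]
side nest 0.91 [282.9 247.6] [472.4 -91.1  61.8]
side ledge_edge 0.75 [283.  244.2] [473.8 -69.7  57. ]
side end_wall 0.83 [283.6 245.3] [473.9 -88.2  65. ]
side platform_mid 0.67 [282.4 244.7] [472.6 -70.3  56.3]
side bolts 0.62 [285.2 244.7] [477.7 -73.8  58. ]
side spanner_mid 0.6 [309.3 321. ] [ 505.8 -239.1    5. ]
side tee_mid 0.52 [255.1 189.2] [424.3 310.3  10. ]
```

View pics/scene0.png

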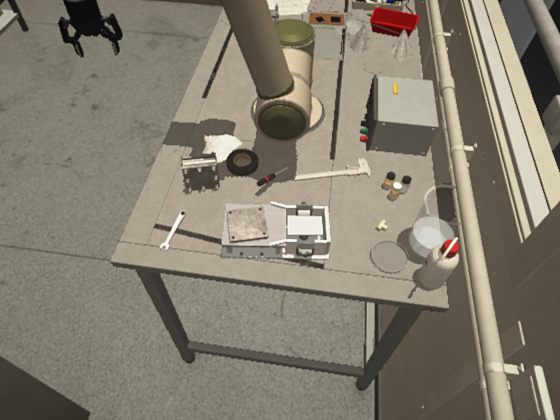

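View pics/side0.png

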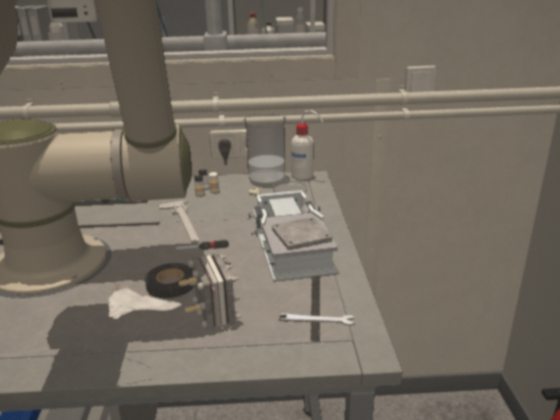

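View pics/wrist0.png

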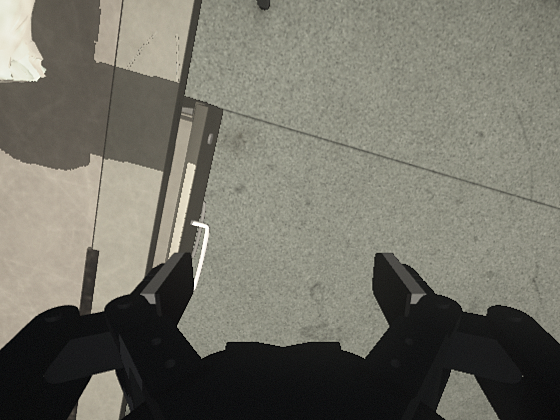

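The plate (scene ~246,224) lies on the ledge and the nest is to its right (~305,230), so loading runs roughly along world +y. The spanner is at (173,230) and the tee at (382,226). Next I'll zoom in.

Run:
```python
import cv2
a=cv2.imread('pics/scene0.png')[190:270,210:345]; cv2.imwrite('pics/sz.png',cv2.resize(a,(790,468),interpolation=cv2.INTER_CUBIC))
a=cv2.imread('pics/side0.png')[175:285,235:355]; cv2.imwrite('pics/dz.png',cv2.resize(a,(640,587),interpolation=cv2.INTER_CUBIC))
```

```text
(no output)
```

View pics/sz.png

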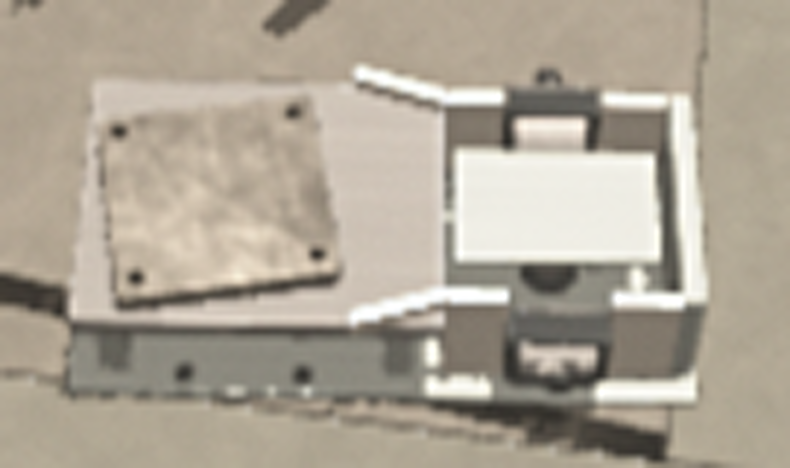

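View pics/dz.png

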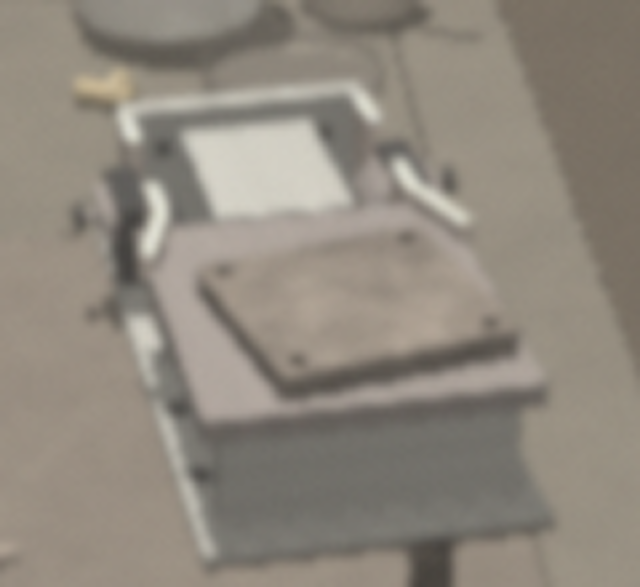

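Run:
```python
from h import *
from scipy.spatial.transform import Rotation as Ro
np.set_printoptions(precision=3,suppress=True)
z2=lambda u,v:(210+u/790*135-.5+.085,190+v/468*80-.5+.085)
for n,p,z in [('ledge BL',(95,82),57),('ledge FL',(72,325),57),('ledge edge B',(443,103),57),('edge F',(443,290),57),('wall B',(670,103),65),('wall F',(682,296),65),('gB',(443,92),64.5),('gF',(443,292),64.5),
 ('plBL',(104,125),68),('plTR',(312,95),68),('plFR',(338,272),68),('plFL',(118,298),68)]:
    print(n,ray('scene',z2(*p),z))
s=ctrl.sense(); q=s['ee_rot']; R=Ro.from_quat(q,scalar_first=True).as_matrix(); print(R)
c=ctrl.get_calibration('wrist');T=np.linalg.inv(np.array(c['world_to_cam']));print(T[:3,3],c['fx']); print(R.T@(T[:3,3]-s['eef_pos'])); print(R.T@T[:3,:3])
```

```text
ledge BL [ 452.781 -100.005   57.   ]
ledge FL [576.051 -82.16   57.   ]
ledge edge B [440.837  51.198  57.   ]
edge F [536.358  63.845  57.   ]
wall B [431.921 148.045  65.   ]
wall F [529.584 160.253  65.   ]
gB [440.649  50.944  64.5  ]
gF [542.185  64.386  64.5  ]
plBL [483.042 -88.463  68.   ]
plTR [453.611  -4.019  68.   ]
plFR [541.422  21.224  68.   ]
plFL [567.346 -64.217  68.   ]
[[-0.961  0.     0.275]
 [-0.275  0.    -0.961]
 [-0.    -1.    -0.   ]]
[ 210.351 -486.484  374.231] 302.5464880556632
[ -68.373 -142.941    0.579]
[[ 0.     0.963  0.271]
 [-0.001 -0.271  0.963]
 [ 1.    -0.001  0.001]]
```

```bash
python3 -m inch '[-23.6,0,-13.5,0,-0.715,0,-23.6,0,-13.5,0,-0.715,0,-23.6,0,-13.5,0,-0.715,0,-23.6,0,-13.5,0,-0.715,0,-23.6,0,-13.5,0,-0.715,0,-23.6,0,-13.5,0,-0.715,0,-23.6,0,-13.5,0,-0.715,0,-23.6,0,-13.5,0,-0.715,0]' -0.2
cat >> h.py <<'E'
from scipy.spatial.transform import Rotation as Ro
np.set_printoptions(precision=3,suppress=True)
def toolR(s=None): return Ro.from_quat((s or ctrl.sense())['ee_rot'],scalar_first=True).as_matrix()
def togo(p,yawz=None):
    s=ctrl.sense();R=toolR(s); print('t',s['time_s'],'pos',s['eef_pos'],'F',s['force'],'J',s['joints'],'w',s['grip_width'])
    print('shift cm',R.T@(np.array(p)-s['eef_pos'])/10,'axes z',R[:,2],'y',R[:,1])
    if yawz is not None:
        a=np.arctan2(R[1,2],R[0,2]); d=(np.arctan2(yawz[1],yawz[0])-a+np.pi)%(2*np.pi)-np.pi; print('turn about tool y',-d)
E
python3 -c "
from h import *
togo((525,-115,231),(.99,.14))"
```

```text
time_s: 2.02
eef_pos: [336.4, -307.1, 231.6]
ee_rot: [-0.339, 0.338, -0.621, 0.621]
force: [-0.2, -1.0, -0.7]
grip_width: 0.602
t 2.0167 pos [ 336.426 -307.137  231.592] F [-0.194 -1.012 -0.691] J [-0.999  0.158  1.694  0.001  1.289 -0.427] w 0.6019771855888035
shift cm [-26.364   0.079   5.449] axes z [ 0.841 -0.542  0.001] y [ 0.001  0.    -1.   ]
turn about tool y -0.7127158715448081
```

```bash
python3 -m inch '[-26.4,0,5.4,0,-0.713,0,-26.4,0,5.4,0,-0.713,0,-26.4,0,5.4,0,-0.713,0,-26.4,0,5.4,0,-0.713,0,-26.4,0,5.4,0,-0.713,0,-26.4,0,5.4,0,-0.713,0,-26.4,0,5.4,0,-0.713,0,-26.4,0,5.4,0,-0.713,0]'
python3 - <<'E'
from h import *
snap('wrist','w1.png'); togo((525,-115,231),(.99,.14))
for k,z in dict(plate_centre=68,nest=61.8,platform_mid=56.3,ledge_edge=57,end_wall=65).items():
    for d in ctrl.search_frame(k,'wrist')[:1]: print(k,d,ray('wrist',d['uv'],z))
E
```

```text
time_s: 2.68
eef_pos: [525.3, -115.8, 230.9]
ee_rot: [0.534, -0.534, 0.464, -0.464]
force: [0.0, -0.1, -0.0]
grip_width: 0.599
t 2.7333 pos [ 524.137 -117.358  230.892] F [-0.428 -0.886  0.901] J [-0.438  0.34   1.461 -0.     1.341 -0.577] w 0.6022786982707975
shift cm [-0.222 -0.011  0.118] axes z [ 0.99   0.138 -0.   ] y [-0.  0. -1.]
turn about tool y -0.0022347655897236862
plate_centre {'uv': [280.5, 102.9], 'score': 0.75} [509.791 -36.744  68.   ]
nest {'uv': [267.4, 40.7], 'score': 0.64} [490.117  15.786  61.8  ]
platform_mid {'uv': [266.8, 40.0], 'score': 0.65} [489.049  17.243  56.3  ]
ledge_edge {'uv': [266.8, 40.3], 'score': 0.66} [489.177  16.774  57.   ]
end_wall {'uv': [266.3, 43.4], 'score': 0.8} [489.7   12.47  65.  ]
```

View pics/w1.png

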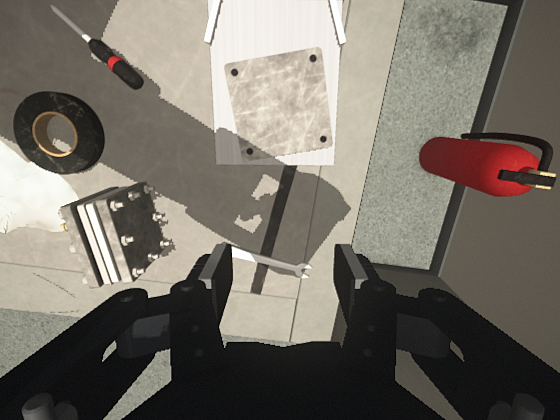

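Run:
```python
from h import *
for n,p,z in [('rearL',(216,164),57),('rearR',(335,164),57),('gL',(206,44),64.5),('gR',(344,44),64.5),('pTL',(225,66),68),('pTR',(319,46),68),('pBR',(333,144),68),('pBL',(240,159),68)]:
    print(n,ray('wrist',p,z))
import cv2
a=cv2.imread('pics/w1.png')[0:175,180:370]; cv2.imwrite('pics/w1z.png',cv2.resize(a,(640,590),interpolation=cv2.INTER_CUBIC))
```

```text
rearL [ 450.305 -106.577   57.   ]
rearR [574.219 -89.92   57.   ]
gL [434.415   4.626  64.5  ]
gR [561.01   21.679  64.5  ]
pTL [454.052 -12.18   68.   ]
pTR [538.066  16.159  68.   ]
pBR [566.542 -69.204  68.   ]
pBL [476.129 -96.396  68.   ]
```

View pics/w1z.png

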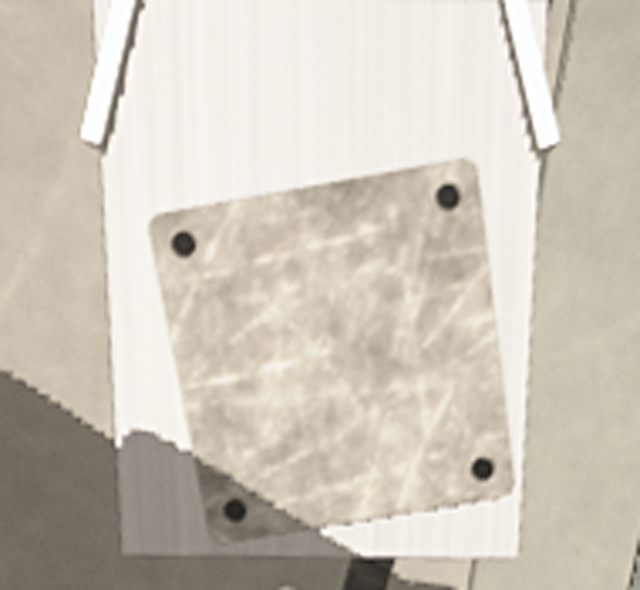

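Run:
```python
import cv2
a=cv2.imread('pics/w1.png')[230:310,180:380]; a=cv2.convertScaleAbs(a,alpha=2.5,beta=20); cv2.imwrite('pics/w1f.png',cv2.resize(a,(800,320),interpolation=cv2.INTER_CUBIC))
```

```text
(no output)
```

View pics/w1f.png

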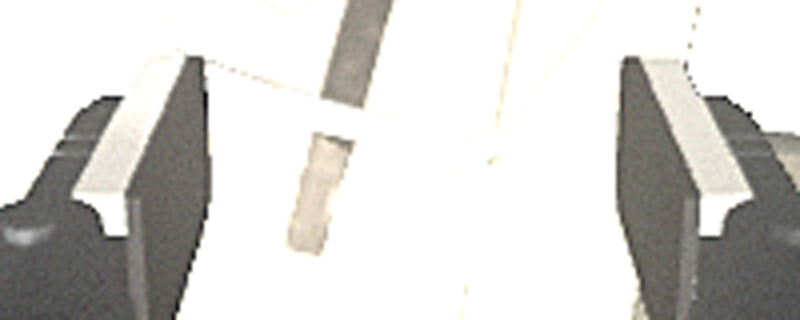

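The plate is on the ledge, rear corner at (213,540 zoom) almost at the ledge's rear edge. The ledge centre line is at u≈275, aligned with the tool. Finger tips are at row ~244 and set back ~5 mm. I'll descend behind the plate.

```bash
python3 -c "
from h import *
togo((515.8,-125,56.5),(.9915,.131))"
```

```text
t 2.9833 pos [ 522.932 -119.295  231.459] F [ 0.736 -0.81   0.804] J [-0.443  0.338  1.463 -0.     1.341 -0.577] w 0.5975482611165053
shift cm [ 0.467 17.496 -0.784] axes z [0.991 0.134 0.   ] y [ 0. -0. -1.]
turn about tool y 0.002717344927977372
```

```bash
python3 -m inch '[0,0,0,0,0,0]'; python3 -m inch '[0,0,0,0,0,0]'; python3 -m inch '[0,0,0,0,0,0]'
```

```text
time_s: 3.07
eef_pos: [523.0, -119.1, 231.5]
ee_rot: [-0.532, 0.532, -0.465, 0.465]
force: [-0.4, 0.5, 0.0]
grip_width: 0.597
time_s: 3.15
eef_pos: [523.2, -118.8, 231.5]
ee_rot: [0.533, -0.533, 0.465, -0.465]
force: [0.4, 0.1, -0.3]
grip_width: 0.599
time_s: 3.23
eef_pos: [523.3, -118.6, 231.4]
ee_rot: [0.533, -0.533, 0.465, -0.465]
force: [-0.7, 0.8, -0.8]
grip_width: 0.598
```

```bash
python3 -m inch '[0.5,3,-0.8,0,0,0,0.5,7,-0.8,0,0,0,0.5,11,-0.8,0,0,0,0.5,14,-0.8,0,0,0,0.5,16,-0.8,0,0,0,0.5,17,-0.8,0,0,0,0.5,17.5,-0.8,0,0,0,0.5,17.5,-0.8,0,0,0]'
python3 - <<'E'
from h import *
snap('wrist','w2.png');snap('scene','s2.png'); togo((515.8,-125,56.5),(.9915,.131))
a=cv2.imread('pics/s2.png')[190:270,190:325]; cv2.imwrite('pics/s2z.png',cv2.resize(a,(790,468),interpolation=cv2.INTER_CUBIC))
E
```

```text
time_s: 3.9
eef_pos: [516.3, -124.4, 56.2]
ee_rot: [-0.533, 0.533, -0.465, 0.465]
force: [0.1, 0.5, 0.3]
grip_width: 0.602
t 4.0 pos [ 516.943 -124.615   57.571] F [-0.616 -0.601 -0.114] J [-0.457  0.529  1.677 -0.     0.933 -0.593] w 0.6038970727837663
shift cm [ 0.023  0.107 -0.119] axes z [0.991 0.136 0.002] y [ 0.002 -0.001 -1.   ]
turn about tool y 0.004658611679374314
```

View pics/w2.png

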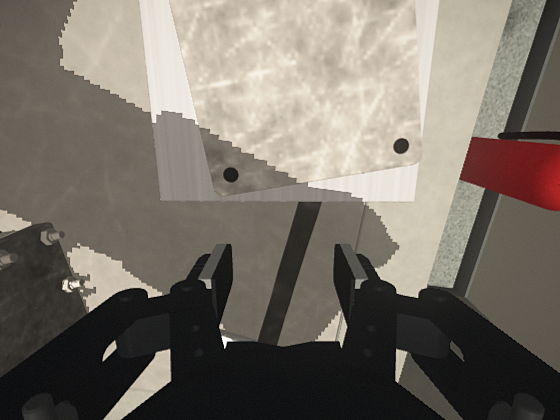

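View pics/s2z.png

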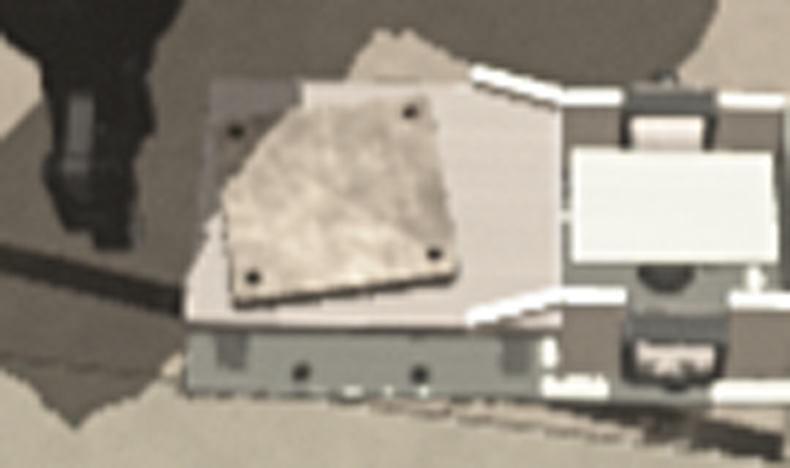

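```bash
python3 -m inch '[-0.5,0,0,0,0,0,-1,0,0,0,0,0,-1.5,0,0.1,0,0,0,-2,0,0.1,0,0,0,-2.5,0,0.1,0,0,0,-3,0,0.1,0,0,0,-3.5,0,0.1,0,0,0,-4,0,0.1,0,0,0]'
python3 -m inch '[-0.5,0,0,0,0,0,-1,0,0,0,0,0,-1.5,0,0,0,0,0,-2,0,0,0,0,0,-2.5,0,0,0,0,0,-3,0,0,0,0,0,-3.5,0,0,0,0,0,-4,0,0,0,0,0]'
python3 - <<'E'
from h import *
snap('wrist','w3.png'); togo((515.8,-125,56.5),(.9915,.131))
E
```

```text
time_s: 4.67
eef_pos: [511.7, -84.4, 56.5]
ee_rot: [-0.533, 0.533, -0.465, 0.465]
force: [-2.0, -4.6, 2.1]
grip_width: 0.598
time_s: 5.33
eef_pos: [506.2, -45.1, 56.5]
ee_rot: [-0.533, 0.533, -0.465, 0.465]
force: [-3.0, -6.1, 2.9]
grip_width: 0.599
t 5.3833 pos [506.078 -44.12   56.432] F [-1.115 -2.568  2.288] J [-0.318  0.49   1.748 -0.001  0.903 -0.454] w 0.6000656855589949
shift cm [ 8.145 -0.003 -0.139] axes z [ 0.991  0.136 -0.   ] y [-0.    -0.001 -1.   ]
turn about tool y 0.0052763622745573
```

View pics/w3.png

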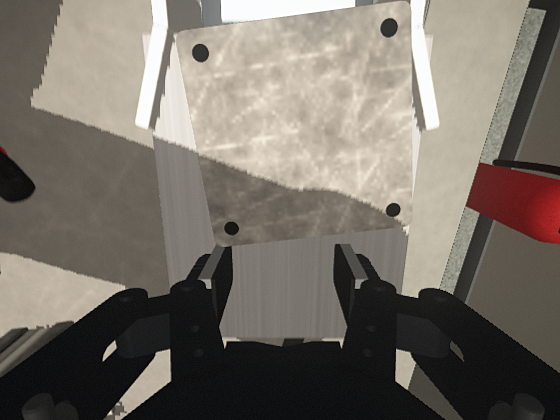

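```bash
python3 -m inch '[-0.5,0,0,0,0,0,-1,0,0,0,0,0,-1.5,0,0,0,0,0,-2,0,0,0,0,0,-2.5,0,0,0,0,0,-3,0,0,0,0,0,-3.5,0,0,0,0,0,-4,0,0,0,0,0]'
python3 - <<'E'
from h import *
snap('wrist','w4.png'); togo((515.8,-125,56.5),(.9915,.131))
E
```

```text
time_s: 6.05
eef_pos: [500.5, -5.4, 56.3]
ee_rot: [-0.532, 0.533, -0.465, 0.465]
force: [-3.6, -7.0, 1.4]
grip_width: 0.599
t 6.1 pos [500.386  -4.494  56.252] F [-1.333 -3.982  0.967] J [-0.243  0.478  1.771 -0.001  0.894 -0.38 ] w 0.5992543715271224
shift cm [12.148 -0.024 -0.114] axes z [ 0.991  0.136 -0.001] y [-0.001 -0.    -1.   ]
turn about tool y 0.0052683138398608165
```

View pics/w4.png

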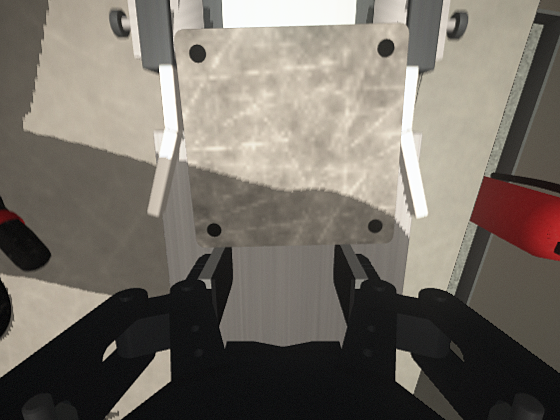

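```bash
python3 -m inch '[-0.5,0,0,0,0,0,-1,0,0,0,0,0,-1.5,0,0,0,0,0,-2,0,0,0,0,0,-2.5,0,0,0,0,0,-3,0,0,0,0,0,-3.5,0,0,0,0,0,-4,0,0,0,0,0]'
python3 -m inch '[-0.2,0,0,0,0,0,-0.3,0,0,0,0,0,-0.4,0,0,0,0,0]'
python3 - <<'E'
from h import *
snap('wrist','w5.png'); togo((515.8,-125,56.5),(.9915,.131))
E
```

```text
time_s: 6.77
eef_pos: [495.1, 34.4, 56.2]
ee_rot: [-0.532, 0.533, -0.465, 0.465]
force: [-1.9, -6.6, 0.2]
grip_width: 0.598
time_s: 7.02
eef_pos: [494.7, 38.3, 56.1]
ee_rot: [-0.533, 0.533, -0.465, 0.465]
force: [-2.0, -6.4, 1.2]
grip_width: 0.601
t 7.0667 pos [494.613  38.423  56.153] F [-0.685 -3.972  1.029] J [-0.159  0.47   1.784 -0.     0.889 -0.295] w 0.6002427085957434
shift cm [16.479 -0.035 -0.116] axes z [ 0.991  0.136 -0.001] y [-0.001 -0.    -1.   ]
turn about tool y 0.004607272654403083
```

View pics/w5.png

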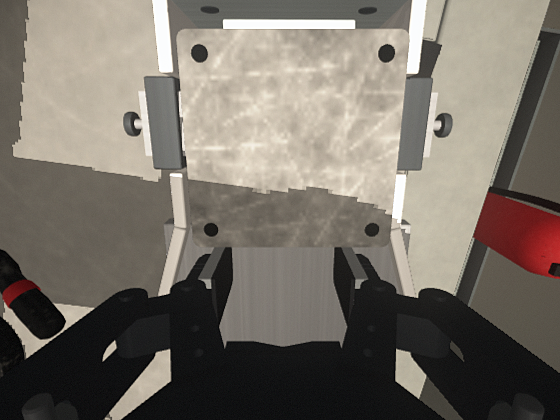

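```bash
for i in 1 2 ; do python3 -m inch '[-0.1,0,0,0,0,0,-0.2,0,0,0,0,0,-0.3,0,0,0,0,0]'|grep -E 'eef|force'; done
```

```text
eef_pos: [494.3, 41.2, 56.1]
force: [-1.8, -6.3, 1.2]
eef_pos: [493.8, 44.2, 56.1]
force: [-1.8, -4.8, 0.3]
```

```bash
python3 -m inch '[-0.1,0,0,0,0,0,-0.2,0,0,0,0,0]'|grep -E 'eef|force';python3 -m inch '[-0.1,0,0,0,0,0,-0.2,0,0,0,0,0]'|grep -E 'eef|force'
```

```text
eef_pos: [493.6, 46.3, 56.0]
force: [-0.3, -6.3, 1.0]
eef_pos: [493.4, 48.3, 56.1]
force: [-1.7, -4.2, -1.7]
```

```bash
python3 -m inch '[-0.1,0,0,0,0,0,-0.2,0,0,0,0,0]'|grep -E 'eef|force'
python3 - <<'E'
from h import *
snap('scene','s6.png'); snap('wrist','w6.png')
a=cv2.imread('pics/s6.png')[190:270,210:345]; cv2.imwrite('pics/s6z.png',cv2.resize(a,(790,468),interpolation=cv2.INTER_CUBIC))
E
```

```text
eef_pos: [493.1, 50.4, 56.1]
force: [-1.8, -4.7, -1.1]
```

View pics/s6z.png

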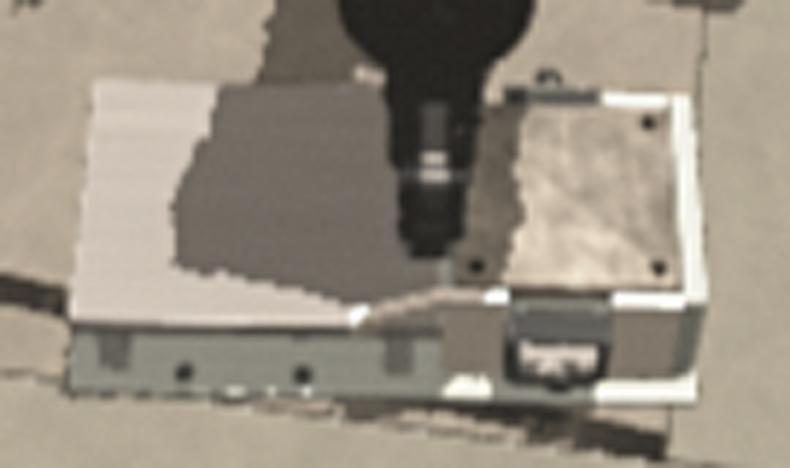

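View pics/w6.png

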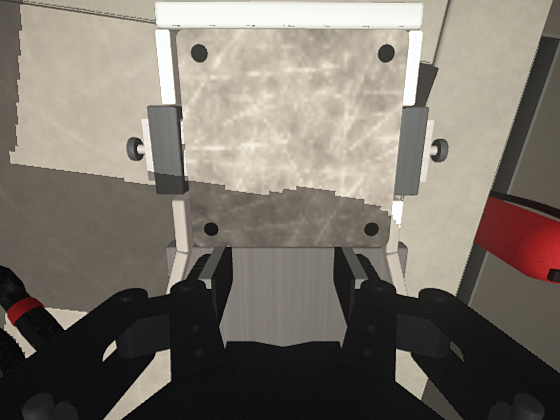

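The plate's front edge (wrist row ~28) is almost at the white end wall (rows 3–28), and it sits square between the guides (u 177–410). I'll push on in 1 mm steps until the force rises.

```bash
for i in 1 2; do python3 -m inch '[-0.1,0,0,0,0,0]'|grep -E 'eef|force|time'; done
```

```text
time_s: 8.25
eef_pos: [493.2, 50.9, 56.3]
force: [-1.9, -13.3, -1.4]
time_s: 8.33
eef_pos: [493.2, 51.0, 56.3]
force: [-3.0, -18.2, -1.3]
```

Contact with the end wall: force rose to 18 N and the TCP stopped at y=51. I'll back off, lift, shut the fingers and re-measure the plate.

```bash
python3 - <<'E'
from h import *
c=None
for n,p in [('TL',(177,29)),('TR',(410,29)),('BL',(192,247)),('BR',(397,247))]: print(n,ray('wrist',p,67.3))
E
python3 -m inch '[0.3,0,0,0,0,0,0.6,0,0,0,0,0,1.2,0,0,0,0,0,1.2,-2,0,0,0,0,1.2,-5,0,0,0,0,1.2,-8,0,0,0,0,1.2,-9,0,0,0,0,1.2,-9,0,0,0,0]' 1 40
python3 - <<'E'
from h import *
snap('wrist','w7.png');togo((485.6,107.5,110),(.9915,.131))
for k in ['plate_centre']:
    for d in ctrl.search_frame(k,'wrist')[:1]: print(k,d,ray('wrist',d['uv'],67.3))
snap('scene','s7.png')
a=cv2.imread('pics/s7.png')[190:270,210:345]; cv2.imwrite('pics/s7z.png',cv2.resize(a,(790,468),interpolation=cv2.INTER_CUBIC))
E
```

```text
TL [438.358 146.196  67.3  ]
TR [528.067 158.513  67.3  ]
BL [449.118  55.005  67.3  ]
BR [544.987  68.136  67.3  ]
time_s: 9.0
eef_pos: [496.1, 40.5, 148.8]
ee_rot: [0.534, -0.532, 0.463, -0.466]
force: [0.6, 1.0, -0.2]
grip_width: -0.002
t 9.05 pos [495.102  40.541 146.735] F [-0.002 -0.771 -0.784] J [-0.155  0.336  1.701  0.001  1.102 -0.291] w -0.0016541620090973013
shift cm [-6.763  3.673 -0.041] axes z [0.991 0.136 0.002] y [ 0.002  0.    -1.   ]
turn about tool y 0.004668055260822257
plate_centre {'uv': [281.6, 112.8], 'score': 0.61} [483.591 111.938  67.3  ]
```

View pics/w7.png

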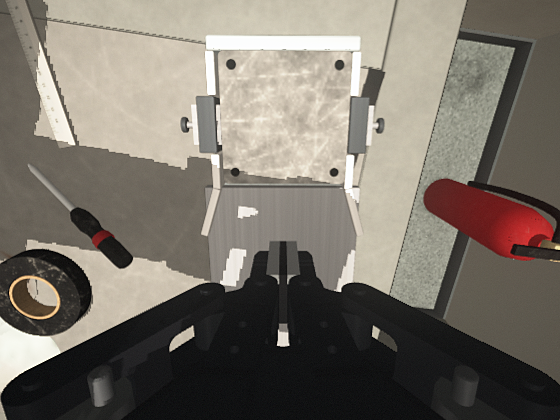

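View pics/s7z.png

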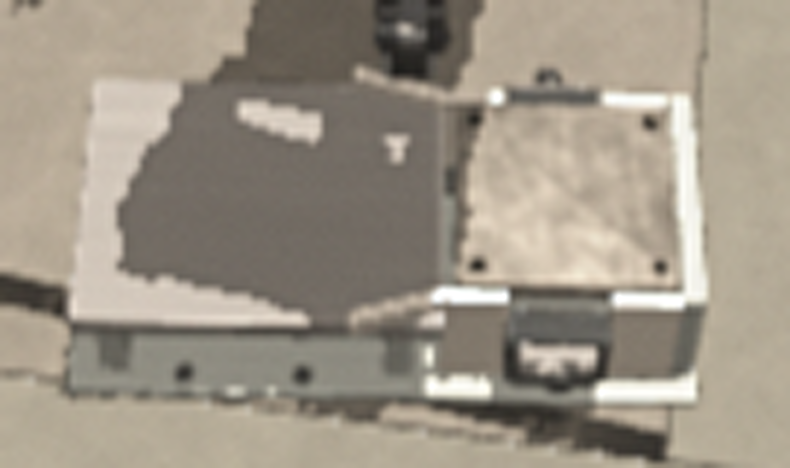

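Run:
```python
from h import *
P=[ray('wrist',p,67.3) for p in [(231,64.5),(340,64.5),(334,172.5),(235.5,172.5)]]
print(np.array(P),np.mean(P,axis=0))
b=np.mean(P,axis=0); togo((b[0],b[1],90),(.9915,.131)); togo((485.6,107.5,90))
```

```text
[[445.378 138.077  67.3  ]
 [517.79  147.945  67.3  ]
 [527.014  75.463  67.3  ]
 [455.182  65.647  67.3  ]] [486.341 106.783  67.3  ]
t 9.15 pos [494.092  40.592 144.95 ] F [-1.553  0.344 -0.599] J [-0.155  0.339  1.703  0.     1.102 -0.291] w -0.0009128002750089338
shift cm [-6.658  5.501  0.14 ] axes z [ 0.991  0.136 -0.002] y [-0.002  0.001 -1.   ]
turn about tool y 0.004603528559492087
t 9.15 pos [494.092  40.592 144.95 ] F [-1.553  0.344 -0.599] J [-0.155  0.339  1.703  0.     1.102 -0.291] w -0.0009128002750089338
shift cm [-6.739  5.501  0.076] axes z [ 0.991  0.136 -0.002] y [-0.002  0.001 -1.   ]
```

```bash
python3 -m inch '[-3,0,0.1,0,0,0,-6,1,0.1,0,0,0,-6.7,3,0.1,0,0,0,-6.7,5,0.1,0,0,0,-6.7,5.5,0.1,0,0,0,-6.7,5.5,0.1,0,0,0,-6.7,5.5,0.1,0,0,0,-6.7,5.5,0.1,0,0,0]'
python3 - <<'E'
from h import *
togo((486,107.2,70),(.9915,.131)); snap('wrist','w8.png')
E
```

```text
time_s: 9.82
eef_pos: [487.1, 106.6, 92.0]
ee_rot: [0.533, -0.532, 0.465, -0.465]
force: [-1.0, -0.5, -0.4]
grip_width: -0.002
t 9.8167 pos [487.141 106.551  91.983] F [-0.998 -0.522 -0.414] J [-0.02   0.416  1.75   0.     0.974 -0.155] w -0.001723532904970383
shift cm [-0.08   2.198 -0.107] axes z [0.991 0.135 0.001] y [ 0.001  0.    -1.   ]
turn about tool y 0.0040227404117119114
```

View pics/w8.png

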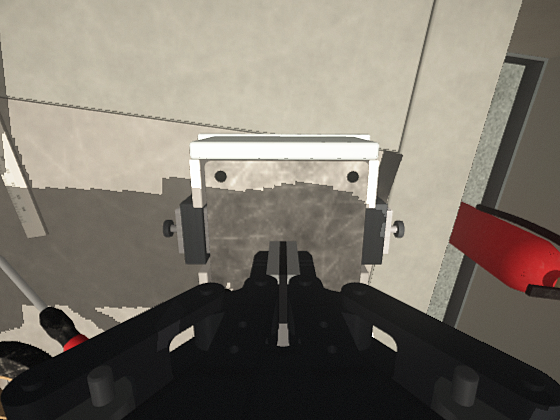

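The fingertips (284,245) are centred over the plate (holes at u 221 and 352). I'll descend to just above it, then press slowly.

```bash
python3 -m inch '[-0.1,0.6,-0.1,0,0,0,-0.1,1.2,-0.1,0,0,0,-0.1,1.6,-0.1,0,0,0,-0.1,1.9,-0.1,0,0,0,-0.1,2,-0.1,0,0,0,-0.1,2,-0.1,0,0,0]'
python3 -m inch '[0,0.1,0,0,0,0,0,0.2,0,0,0,0,0,0.3,0,0,0,0,0,0.4,0,0,0,0]'
python3 -m inch '[0,0.1,0,0,0,0,0,0.15,0,0,0,0,0,0.2,0,0,0,0,0,0.25,0,0,0,0]'
```

```text
time_s: 10.37
eef_pos: [485.4, 107.7, 71.0]
ee_rot: [-0.533, 0.533, -0.465, 0.465]
force: [-0.6, 0.6, 0.3]
grip_width: 0.0
time_s: 10.7
eef_pos: [485.6, 107.7, 67.3]
ee_rot: [0.533, -0.533, 0.465, -0.465]
force: [-0.4, 0.4, 4.0]
grip_width: 0.006
time_s: 11.03
eef_pos: [485.6, 107.7, 65.0]
ee_rot: [0.533, -0.533, 0.465, -0.465]
force: [-2.3, 0.4, 3.7]
grip_width: -0.001
```

```bash
R='' ; for i in 1 2; do python3 -m inch '[0,0.06,0,0,0,0,0,0.12,0,0,0,0,0,0.18,0,0,0,0,0,0.24,0,0,0,0,0,0.3,0,0,0,0,0,0.36,0,0,0,0,0,0.42,0,0,0,0,0,0.48,0,0,0,0]'|grep -E 'eef|force'; done
```

```text
eef_pos: [485.6, 107.7, 60.0]
force: [-0.5, 0.7, 4.2]
eef_pos: [485.6, 107.8, 55.4]
force: [-1.1, 0.3, 7.8]
```

```bash
for i in 1 2; do python3 -m inch '[0,0.06,0,0,0,0,0,0.12,0,0,0,0,0,0.18,0,0,0,0,0,0.24,0,0,0,0,0,0.3,0,0,0,0,0,0.36,0,0,0,0,0,0.42,0,0,0,0,0,0.48,0,0,0,0]'|grep -E 'eef|force'; done
```

```text
eef_pos: [485.6, 107.8, 50.9]
force: [-2.4, -0.6, 10.8]
eef_pos: [485.6, 107.7, 45.7]
force: [-0.5, -0.2, 6.7]
```

```bash
python3 -m inch '[0,0.06,0,0,0,0,0,0.12,0,0,0,0,0,0.18,0,0,0,0,0,0.24,0,0,0,0,0,0.3,0,0,0,0,0,0.36,0,0,0,0,0,0.42,0,0,0,0]'|grep -E 'eef|force|time'; python3 -m inch '[0,0.05,0,0,0,0,0,0.1,0,0,0,0]'|grep -E 'eef|force';python3 -m inch '[0,0.05,0,0,0,0,0,0.1,0,0,0,0]'|grep -E 'eef|force'
```

```text
time_s: 14.28
eef_pos: [485.6, 107.7, 41.6]
force: [-2.4, 0.3, 6.8]
eef_pos: [485.6, 107.7, 40.6]
force: [-2.2, 0.0, 6.7]
eef_pos: [485.6, 107.7, 39.6]
force: [-2.4, 0.6, 7.6]
```

```bash
python3 -m inch '[0,0.05,0,0,0,0,0,0.1,0,0,0,0]'|grep -E 'eef|force';python3 -m inch '[0,0.05,0,0,0,0,0,0.1,0,0,0,0]'|grep -E 'eef|force'
```

```text
eef_pos: [485.6, 107.7, 38.6]
force: [-1.4, 0.6, 7.4]
eef_pos: [485.6, 107.7, 37.6]
force: [-2.7, 1.0, 7.9]
```

```bash
python3 -m inch '[0,0.05,0,0,0,0,0,0.1,0,0,0,0]'|grep -E 'eef|force';python3 -m inch '[0,0.05,0,0,0,0,0,0.1,0,0,0,0]'|grep -E 'eef|force'
```

```text
eef_pos: [485.6, 107.7, 36.6]
force: [-2.1, 0.2, 8.1]
eef_pos: [485.6, 107.7, 35.6]
force: [-2.1, 0.2, 8.0]
```

```bash
python3 -m inch '[0,0.05,0,0,0,0,0,0.1,0,0,0,0]'|grep -E 'eef|force'
```

```text
eef_pos: [485.6, 107.7, 34.6]
force: [-1.7, -0.2, 8.7]
```

```bash
python3 -m inch '[0,0.05,0,0,0,0,0,0.1,0,0,0,0]'|grep -E 'eef|force'
```

```text
eef_pos: [485.6, 107.7, 33.6]
force: [-1.3, 0.1, 7.9]
```

```bash
python3 -m inch '[0,0.05,0,0,0,0,0,0.1,0,0,0,0]'|grep -E 'eef|force'
```

```text
eef_pos: [485.7, 107.8, 33.5]
force: [-8.3, -0.1, 24.6]
```

```bash
python3 -m inch '[0,0.05,0,0,0,0,0,0.1,0,0,0,0]'|grep -E 'eef|force'
```

```text
eef_pos: [485.7, 107.8, 33.4]
force: [-12.3, -1.0, 36.7]
```

```bash
python3 -m inch '[0,0.05,0,0,0,0,0,0.1,0,0,0,0]'|grep -E 'eef|force'
```

```text
eef_pos: [485.8, 107.8, 33.3]
force: [-16.8, -2.1, 49.2]
```

The stop is at z≈33.5. Those last two steps were one batch too many, and took the force past 40 N. I'm backing off at once.

```bash
python3 -m inch '[0,-0.18,0,0,0,0]'|grep -E 'eef|force|time'
```

```text
time_s: 16.2
eef_pos: [485.6, 107.8, 33.7]
force: [-2.4, -0.1, 8.3]
```

```bash
python3 -m inch '[0,0.05,0,0,0,0,0,0.1,0,0,0,0]'|grep -E 'eef|force|time'
```

```text
time_s: 16.37
eef_pos: [485.7, 107.8, 33.4]
force: [-12.7, -1.7, 39.7]
```

```bash
python3 -m inch '[0,-0.06,0,0,0,0,0,-0.06,0,0,0,0]'|grep -E 'eef|force|time'
```

```text
time_s: 16.53
eef_pos: [485.7, 107.8, 33.5]
force: [-8.7, -0.7, 26.3]
```

Steady at about 27 N. I'll hold for about 6 s and watch the force.

```bash
for i in 1 2 3 4 5 6 7 8 9; do python3 -m inch '[0,0,0,0,0,0,0,0,0,0,0,0,0,0,0,0,0,0,0,0,0,0,0,0,0,0,0,0,0,0,0,0,0,0,0,0,0,0,0,0,0,0,0,0,0,0,0,0]'|grep -E 'eef|force|time'; done
python3 -c "
from h import *
snap('wrist','w9.png')"
```

```text
time_s: 17.2
eef_pos: [485.7, 107.8, 33.5]
force: [-9.0, -0.4, 26.5]
time_s: 17.87
eef_pos: [485.7, 107.8, 33.4]
force: [-9.5, -1.4, 26.2]
time_s: 18.53
eef_pos: [485.7, 107.8, 33.5]
force: [-8.6, -1.7, 26.2]
time_s: 19.2
eef_pos: [485.7, 107.7, 33.5]
force: [-8.7, -0.2, 25.9]
time_s: 19.87
eef_pos: [485.7, 107.8, 33.4]
force: [-9.1, 0.1, 26.0]
time_s: 20.53
eef_pos: [485.7, 107.8, 33.5]
force: [-8.3, -0.0, 26.3]
time_s: 21.2
eef_pos: [485.7, 107.8, 33.5]
force: [-9.0, -0.2, 26.8]
time_s: 21.87
eef_pos: [485.7, 107.8, 33.5]
force: [-8.7, -0.3, 26.6]
time_s: 22.53
eef_pos: [485.7, 107.7, 33.5]
force: [-7.8, -0.5, 26.6]
```

View pics/w9.png

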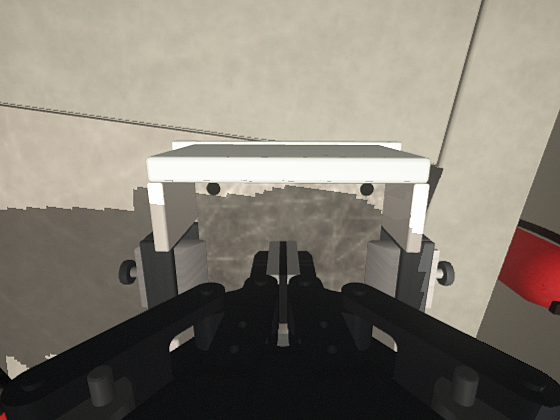

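The bolts show over both plate edges (u ~180–208 and 365–397). I'll ease up slowly.

```bash
python3 -m inch '[0,-0.1,0,0,0,0,0,-0.2,0,0,0,0,0,-0.25,0,0,0,0,0,-0.3,0,0,0,0,0,-0.35,0,0,0,0,0,-0.4,0,0,0,0]'|grep -E 'eef|force|time'; python3 -m inch '[0,-0.1,0,0,0,0,0,-0.2,0,0,0,0,0,-0.3,0,0,0,0]'|grep -E 'eef|force|time'
python3 -m inch '[0,-1,0,0,0,0,0,-3,0,0,0,0,0,-5,0,0,0,0,0,-7,0,0,0,0,3,-9,0,0,0,0,6,-11,0,0,0,0,8,-12,0,0,0,0,8,-12,0,0,0,0]'|grep -E 'eef|force|time'
python3 - <<'E'
from h import *
snap('wrist','w10.png');snap('scene','s10.png')
a=cv2.imread('pics/s10.png')[190:270,210:345]; cv2.imwrite('pics/s10z.png',cv2.resize(a,(790,468),interpolation=cv2.INTER_CUBIC))
E
```

```text
time_s: 23.08
eef_pos: [485.4, 107.7, 35.7]
force: [0.3, -0.5, 0.1]
time_s: 23.33
eef_pos: [485.3, 107.7, 38.6]
force: [-0.2, -0.5, 0.2]
time_s: 24.0
eef_pos: [497.9, 25.5, 161.8]
force: [-0.6, 0.6, 0.4]
```

View pics/w10.png

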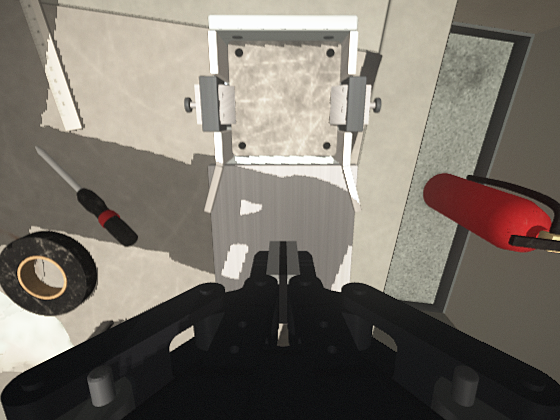

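View pics/s10z.png

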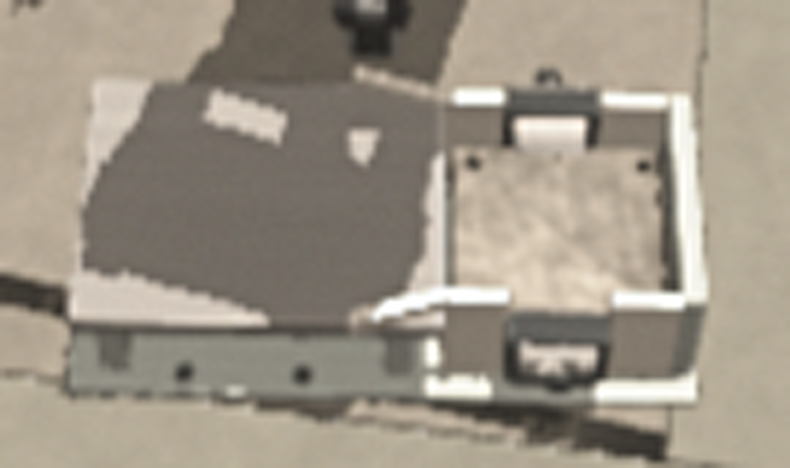

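The plate is deep in the nest with both bolts over its edges. The holes at (239,52), (330,52), (242,146) and (327,146) are symmetric, so it looks level. Handing in.

```bash
python3 -c "
from h import *
Z=lambda z:[ray('wrist',p,z) for p in [(239,52),(330,52),(327,146),(242,146)]]
for z in (35.5,67):
    P=Z(z); print(z,np.mean(P,axis=0),[np.linalg.norm(P[i]-P[i-1]) for i in range(4)])
print(ctrl.finish_job())"
```

```text
35.5 [486.554 110.177  35.5  ] [np.float64(74.27783685382533), np.float64(72.97015357478908), np.float64(74.30593457168496), np.float64(73.8409034524586)]
67 [486.563 108.48   67.   ] [np.float64(65.50354682622864), np.float64(64.35033751736307), np.float64(65.52832541773698), np.float64(65.11822748026147)]
the job is handed in; nothing more can be done
None
```

The plate is latched down in the nest and the job is handed in, but I overshot the pressing force while finding the stop, which may fail the run.

**What I did:** I pushed the plate with two spread fingers until it was square and against the end wall, where the force rose to 18 N. I then pressed its middle down with shut fingers and found the stop about 34 mm below the raised position. I held it there at about 26 N vertical (28 N in all) for about 6 s, then let go slowly. It was handed in at about 24 s on the robot's clock.

**Force overshoot:** When I reached the stop I had queued several steps together without reading the force between them. For about 0.1–0.2 s the vertical force read 49.2 N, and with the sideways part the total was about 52 N. That is above the 40 N you asked for and around the 50 N ramming limit. I backed off at once. One correction then read about 40 N vertical (42 N in all) before it settled at about 27 N.

**Last checks:**
- **Latch:** both bolts lie over the plate's edges in the wrist picture, and the wrist force read zero after the rise.
- **Depth:** the four hole spacings come out at 73–74 mm for a plate top 35.5 mm above the bench. That matches the spacing of about 73 mm measured with the plate raised, so it is about 32 mm down.
- **Level:** the four spacings agree to about 1 mm, so it looks level, though I had no direct tilt measurement.
- **Position:** the image put the centre about 3 mm farther toward the end wall than it was before pressing, which is within the camera's error.
- **Spanner and tee:** I did not aim near either and felt no contact on the way. I did not check their positions again at the end.

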